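Hold the matching hinge leaf for its pin

ROBOT

A 6-joint arm with a two-finger parallel gripper is mounted at the origin on a cart in front of the work surface, level with it; the furniture and walls round the work are solid. World frame = base frame: x ahead of the robot, y to its left, z up, the work surface at z = 0. Lengths are in mm, angles in rad, forces in N, time in s.
With the tool pointing down it reaches from about 350 to 875 mm from the base axis. Payload 4.2 kg.
Tool frame: the origin (TCP) lies on the centre line of the jaws, within the pads' length; the fingertips stand 22 mm ahead of it and the grasp point (between the pads) lies 3 mm ahead of it (arm.nose_length is the distance from the TCP to the fingertips, in mm); z points along the fingers, x is the direction in which the jaws open and shut, and the axes are right-handed (so a half turn about z gives the same grasp; the last joint's range is limited). The gripper opens to 85 mm and grips with 20 to 120 N. Pads are 22 mm wide; open, the fingers measure 114 mm over their backs; the gripper's body (76 mm by 85 mm) begins 54 mm behind the grasp point. The pads swing forward as they close: fully open they stand 13 mm farther back than shut.
Start: joints at [1.574, 0.385, 0.008, 0, -1.194, -0.259], TCP at [158.105, 604.65, 253.312] pointing down, gripper open.
Joint ranges: [-3.14, 3.14], [-1.21, 2.06], [-1.07, 1.41], [-3.16, 2.05], [-2.99, -0.16], [-3.1, 3.1]. Speed limits (rad/s): [2.79, 2.79, 3.14, 3.14, 3.14, 3.14].

INTERFACE

Orientations are given as a unit quaternion [x, y, z, w].
In Python, from bench import telemetry, get_image, workorder, nets, arm gives the robot as it stands.
- The arm moves only by the tool apply_moves, never from a script. Its argument "steps" is a list of rows, each an object with "hand": the opening, from 0 (shut) to 1 (fully open); "xyz": the shift along the tool's x, y, z in cm, a list of three; "delta_rot": the turn, a rotation vector about the tool's x, y, z in rad, a list of three. In form: [{"hand": hand, "xyz": [x, y, z], "delta_rot": [wx, wy, wz]}, ...]. A call has 1 to 12 rows; each row is the pose to reach, as a shift and turn from the pose commanded when the call began, along the tool's axes at that moment; what a row does not reach only later rows make up. A row lasts 1/12 s, in which the tool goes at most 41.7 mm and 7.16 degrees, less where a joint would pass 70% of its speed; a pose out of reach is approached as far as the arm can. A call with a gripper value outside its range is refused whole. The fingers move at their own pace and stop on an object; the grip force is fixed at half the most. Time passes only in rows, so rows that repeat a pose let the fingers close. It gives the time, the measured TCP pose, the force and the opening at its end, in the units of the state.
- telemetry.read_state(): the state, without advancing time (a new reading comes with each control period).
- get_image(name): name is "scene" or "top" or "wrist"; returns a dict with "frame" (400x640x3 uint8, blue, green, red), "fx", "fy", "cx", "cy" (pixels), "distortion" ([k1, k2, p1, p2, k3] as OpenCV has them; the pictures are not rectified), "origin" and "orientation" of the camera in the world. Camera axes: x right, y down, z forward; pixel columns grow to the right and rows downward; lengths in mm; the calibration is good to about 2 mm. A picture is of the moment at which its call begins. There is no depth.
- workorder.job_done(): hands the job in, once; it reports no verdict.
Trained networks look in a picture, given as the dict that the camera call returned (one of the last four; its "shot" number tells which), for a name from the list of things; names that differ only in an ending like _2 or _b are one class to them, and where a whole thing is asked for, a point or a joint stands for the part that bears it (a point fixed in the world has none). Each returns a list of dicts, best first, with "confidence" (0 to 1); they miss things now and then, are a little off and sometimes report something else, mostly with a low value. They report only what shows in the picture. A call takes as long as a camera call.
- nets.recognise(picture, label): "xyz" ([x, y, z] in mm, in world coordinates, good to about 4 mm: the middle of the surface that is visible of it).
- nets.outline_of(picture, label): "pixels" (400x640 bool, what is visible of it).
- nets.pinpoint(picture, label): "xyz" ([x, y, z] in mm, in world coordinates, good to about 4 mm: a listed point, or the origin of a listed thing).
The state is a dict: "clock": time; "joints": joint angles; "joint_vel": joint speeds; "joint_efforts": joint torques, N m; "position": TCP position; "ee_rot": TCP orientation; "contact_force": force on the tool from outside, world axes, zero at the start; "wrist_torque": the same for the moment, N m; "gripper_width": finger opening in mm.
Only numpy, scipy, OpenCV 4.12 (cv2) and the standard library are available. Lean on these libraries where they do the work, as an engineer would, in place of code of your own. Each camera call takes 0.05 s, during which the arm holds its last target.

TASK

Two loose aluminium hinge leaves with blue grip ribs lie on the bench; take the one with the single knuckle, which fits between the two knuckles of the grey jamb block. Hold it level with its knuckle in the middle of that gap, so that the pin holes of all three knuckles line up well enough for the pin to be slid through, and finish while still holding it there in the air, still and not pressed against the block. Leave the other leaf, the screwdriver, pencil, stopper and crucible where they are.

Things in the scene. Friction and masses are not known exactly. Their poses are not given: they have to be found in the camera images.
- hinge_leaf: the leaf to hold, about 0.13 to 0.25 kg: flat aluminium plate, x -46 to +34, y -45 to +45 mm, 6 mm thick, with a blue upright grip rib on top (44 mm long in x, 12 mm thick in y, top 38 mm above the underside) and ONE knuckle at its +x edge. Origin: on the underside, below the rib's middle, near the centre of mass. x points to the knuckle, y along the pin, z up
- leaf_hole_left (a point): centre of the +y mouth of the leaf's pin hole, at (50, 15, 11) mm in the leaf's frame; axes as the leaf's. The knuckle is a tube along y, 22 mm outside, 12 mm inside diameter, 30 mm long (y -15 to +15)
- leaf_hole_right (a point): centre of the -y mouth of the leaf's pin hole: at (50, -15, 11) mm in the leaf's frame; axes as the leaf's
- other_leaf: the leaf that does not match, same plate, rib, origin and axes, but TWO knuckles 24 mm long and 38 mm apart at its +x edge. Leave it where it lies
- jamb_block: fixed upright grey block (40 x 100 mm, top at 110 mm; parked brass pin to 122 mm) on a dark base plate 85 x 125 x 10 mm, with half a hinge on the face towards the robot; its yaw varies. Origin: on the bench below the middle of the pin axis. x points into the block, y along the pin axis, z up. The plate behind the gap is at x = +17 mm, the base begins at x = -9 mm
- jamb_hole (a point): middle of the 36 mm gap, on the pin axis, 90 mm above the bench; axes as the block's, and the held leaf's axes shall point the same way with its knuckle centred here. The block's two knuckles (22 mm outside, 12 mm inside diameter, 24 mm long) lie at y = -42 to -18 and +18 to +42 mm. The pin is 8 mm thick
- screwdriver: red-handled screwdriver, a loose bystander; leave it where it is
- pencil: blue pencil, a loose bystander; leave it where it is
- rubber_stopper: red-brown rubber stopper, a loose bystander; leave it where it is
- crucible: white crucible, a loose bystander; leave it where it is

How it is judged (in metres and radians):
On the way, in this order (a step that is already met when the one before it is completed fails the run):
1. the matching leaf is held clear of the bench (height (world z) of hinge_leaf above 0.04 m and contact force between the fingers and hinge_leaf above 1 N), for 0.2 s.
2. its knuckle stands in the gap with the holes in line (x of leaf_hole_left in the frame of jamb_hole between -0.0035 and 0.0035 m and z of leaf_hole_left in the frame of jamb_hole between -0.0035 and 0.0035 m and y of leaf_hole_left in the frame of jamb_hole between 0.011 and 0.019 m and x of leaf_hole_right in the frame of jamb_hole between -0.0035 and 0.0035 m and z of leaf_hole_right in the frame of jamb_hole between -0.0035 and 0.0035 m and y of leaf_hole_right in the frame of jamb_hole between -0.019 and -0.011 m and angle between hinge_leaf's own z axis and vertical below 0.17 rad and contact force between the fingers and hinge_leaf above 1 N), for 0.2 s.
At the end, for the whole second after the job is handed in: Gripper still holds the matching leaf (over 1 N), still, level within 0.17 rad; both mouths of its hole within 3.5 mm of the pin axis (x and z) and 4 mm of centred along it; under 4 N between leaf and block; other leaf moved under 15 mm, other bystanders under 20 mm (all of step 2 and contact force between hinge_leaf and jamb_block below 4 N and linear speed of hinge_leaf below 0.02 m/s and distance of other_leaf from where it was at the start of the episode below 0.015 m and distance of each of screwdriver, pencil, rubber_stopper, crucible from where it was at the start of the episode below 0.02 m); the arm keeps its last pose, push and grip.
It fails at once if the other leaf is moved (distance of other_leaf from where it was at the start of the episode above 0.015 m).
It fails at once if the red-handled screwdriver is moved (distance of screwdriver from where it was at the start of the episode above 0.02 m).
It fails at once if the blue pencil is moved (distance of pencil from where it was at the start of the episode above 0.02 m).
It fails at once if the red-brown rubber stopper is moved (distance of rubber_stopper from where it was at the start of the episode above 0.02 m).
It fails at once if the white crucible is moved (distance of crucible from where it was at the start of the episode above 0.02 m).
It also fails if it takes over 38 s, if anything falls off the work surface, if the arm or the gripper's body presses on something with over 40 N, if the wrist force passes 120 N, or if a joint passes its speed limit or range.

## Working session

There is one attempt and no reset: what is moved stays moved. The work goes in short steps, Python scripts to look and compute and a tool call to move; the robot and the scene stay as the last step left them, time stands still between calls to the robot, and variables do not carry over. Pictures are saved under pics/ and viewed, and the job is handed in when it is done.

Besides the shell and the picture viewer there is one more tool, called after "Request:" as name([rows], argument=value, ...), one row to a line, values as JSON. apply_moves: Moves the arm, as the interface text tells. Its arguments: {"type":"object","properties":{"steps":{"type":"array"}},"required":["steps"]}

```bash
ls; mkdir -p pics
python3 - <<'E'
from bench import telemetry, get_image, nets, arm
import cv2, pickle
print(telemetry.read_state())
P={}
for n in ["scene","top"]:
    p=get_image(n); P[n]=p
    cv2.imwrite(f"pics/{n}0.png",p["frame"])
    print(n,{k:v for k,v in p.items() if k!="frame"})
    for l in ["hinge_leaf","other_leaf","jamb_block","screwdriver","pencil","rubber_stopper","crucible"]:
        print(l,[( [round(float(x)) for x in d["xyz"]],round(d["confidence"],2)) for d in nets.pinpoint(p,l)])
    for l in ["leaf_hole_left","leaf_hole_right","jamb_hole"]:
        print(l,[( [round(float(x)) for x in d["xyz"]],round(d["confidence"],2)) for d in nets.pinpoint(p,l)])
pickle.dump(P,open("p0.pkl","wb"))
print(telemetry.read_state()["clock"])
E
```

```text
pics
{'clock': 0.0, 'joints': array([ 1.57360172e+00,  3.85549959e-01,  6.60283708e-03, -4.90176983e-04,
       -1.19402835e+00, -2.58636149e-01]), 'joint_vel': array([-1.57826539e-03,  1.03624777e-03,  6.22001772e-05, -4.58612768e-05,
        1.36423339e-04,  4.45591938e-05]), 'joint_efforts': array([ 3.04202758e-04, -3.92290306e+01,  1.88391727e+01,  4.18626890e+00,
       -4.68288417e-03,  3.70310396e-07]), 'position': array([157.98011465, 604.13232355, 252.21784637]), 'ee_rot': array([-6.11054379e-01,  7.91587839e-01, -7.25590468e-04, -8.44145552e-04]), 'contact_force': array([ 0.09860288, -0.49268711,  0.08012046]), 'wrist_torque': array([ 0.01181087, -0.01171981,  0.06132875]), 'gripper_width': 85.32759304613633}
scene {'fx': 411.8499942029911, 'fy': 411.8499942029911, 'cx': 322.09072558148677, 'cy': 201.81923744284654, 'distortion': array([-0.00749322,  0.        ,  0.        ,  0.        ,  0.        ]), 'origin': array([-335.64141917,  696.75465364,  497.04939738]), 'orientation': array([-0.43396289,  0.71596658, -0.46085843,  0.29441055]), 'shot': 1}
hinge_leaf [([417, 404,
[... 421 characters left out ...]
, 'cy': 189.9001923466033, 'distortion': array([-0.14877748,  0.        ,  0.        ,  0.        ,  0.        ]), 'origin': array([ 232.36463589,  286.3727393 , 1329.16830622]), 'orientation': array([ 0.71139168, -0.69573279,  0.0725989 , -0.06787607]), 'shot': 2}
hinge_leaf [([416, 401, 0], 0.68)]
other_leaf [([426, 227, 2], 0.73), ([386, -41, -1], 0.34)]
jamb_block [([612, 318, -3], 0.96)]
screwdriver [([428, 526, 2], 0.77), ([512, 614, 2], 0.2)]
pencil [([382, -42, 1], 0.62)]
rubber_stopper [([456, 432, 11], 0.71), ([569, 509, -4], 0.63)]
crucible [([512, 613, 0], 0.73)]
leaf_hole_left [([458, 431, 13], 0.93)]
leaf_hole_right [([464, 403, 4], 0.79)]
jamb_hole [([617, 319, 86], 0.69)]
1.1
```

View pics/scene0.png

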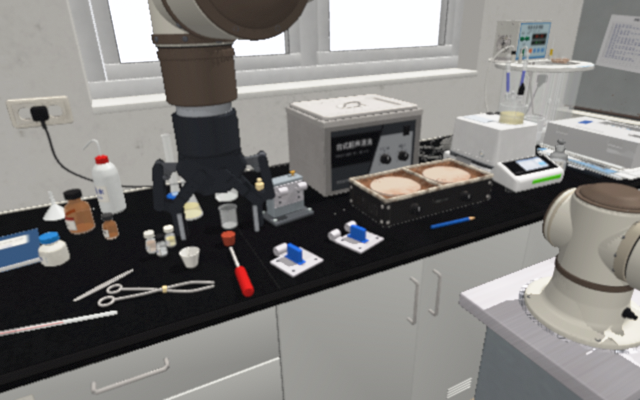

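View pics/top0.png

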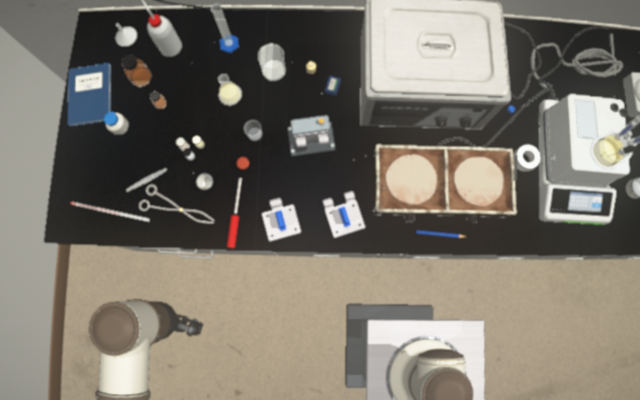

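```bash
cat > h.py <<'E'
import numpy as np, cv2
from scipy.spatial.transform import Rotation as R
from bench import telemetry, get_image, nets, arm
def state():
    s=telemetry.read_state(); return s
def rel(p,yaw_toolx_deg):
    """shift/turn in tool axes from the measured pose to pos p, tool down, tool x at yaw"""
    s=state(); R0=R.from_quat(s["ee_rot"])
    a=np.radians(yaw_toolx_deg)
    x=np.array([np.cos(a),np.sin(a),0]); z=np.array([0,0,-1.]); y=np.cross(z,x)
    T=R.from_matrix(np.c_[x,y,z])
    d=R0.inv().apply(np.array(p)-s["position"])/10
    w=(R0.inv()*T).as_rotvec()
    print("t",s["clock"],"pos",s["position"].round(1),"toolx yaw",np.degrees(np.arctan2(*R0.apply([1,0,0])[1::-1])).round(2),"tilt",R0.apply([0,0,1]).round(4),"F",s["contact_force"].round(1),"w",round(s["gripper_width"],1))
    print("xyz cm",d.round(2),"rot",w.round(4))
def proj(p,X):
    Rc=R.from_quat(p["orientation"]).as_matrix()
    rv,_=cv2.Rodrigues(Rc.T); t=-Rc.T@np.array(p["origin"])
    K=np.array([[p["fx"],0,p["cx"]],[0,p["fy"],p["cy"]],[0,0,1]])
    return cv2.projectPoints(np.array(X,float).reshape(-1,3),rv,t,K,np.array(p["distortion"]))[0].reshape(-1,2)
E
python3 - <<'E'
from h import *
rel([400,402,250],-72)
E
```

```text
t 1.1 pos [158.1 604.7 253.3] toolx yaw -104.66 tilt [ 0.  0. -1.] F [-0.5  0.3  0.2] w 85.3
xyz cm [ 13.49 -28.53   0.33] rot [-0.      0.     -0.5699]
```

Request:
apply_moves([
  {"hand":1,"xyz":[13.5,-28.5,0.3],"delta_rot":[0,0,-0.57]},
  {"hand":1,"xyz":[13.5,-28.5,0.3],"delta_rot":[0,0,-0.57]},
  {"hand":1,"xyz":[13.5,-28.5,0.3],"delta_rot":[0,0,-0.57]},
  {"hand":1,"xyz":[13.5,-28.5,0.3],"delta_rot":[0,0,-0.57]},
  {"hand":1,"xyz":[13.5,-28.5,0.3],"delta_rot":[0,0,-0.57]},
  {"hand":1,"xyz":[13.5,-28.5,0.3],"delta_rot":[0,0,-0.57]},
  {"hand":1,"xyz":[13.5,-28.5,0.3],"delta_rot":[0,0,-0.57]},
  {"hand":1,"xyz":[13.5,-28.5,0.3],"delta_rot":[0,0,-0.57]},
  {"hand":1,"xyz":[13.5,-28.5,0.3],"delta_rot":[0,0,-0.57]},
  {"hand":1,"xyz":[13.5,-28.5,0.3],"delta_rot":[0,0,-0.57]},
  {"hand":1,"xyz":[13.5,-28.5,0.3],"delta_rot":[0,0,-0.57]},
])

```text
clock: 2.02
position: [399.7, 402.0, 250.4]
ee_rot: [0.809, -0.588, -0.0, -0.0]
contact_force: [-0.7, 0.9, 0.5]
gripper_width: 85.2
```

Run:
```python
from h import *
import pickle
p=get_image("wrist"); cv2.imwrite("pics/w1.png",p["frame"])
out={}
print(p["origin"],p["orientation"],p["fx"],p["cx"],p["cy"],p["distortion"])
for l in ["hinge_leaf","other_leaf","leaf_hole_left","leaf_hole_right","jamb_hole","jamb_block"]:
    print(l,[( [round(float(x)) for x in d["xyz"]],round(d["confidence"],2)) for d in nets.pinpoint(p,l)])
o=nets.outline_of(p,"hinge_leaf"); print([(x["confidence"],x["pixels"].sum()) for x in o])
j=nets.outline_of(p,"jamb_block")
pickle.dump((p,o,j),open("w1.pkl","wb"))
s=state();print(s["clock"],s["position"],s["ee_rot"])
```

```text
[478.26554228 426.0809235  370.61976175] [ 0.79831875 -0.5803163  -0.09449176  0.13035134] 293.51132152264597 321.55311360013735 198.40081043575034 [0.01357116 0.         0.         0.         0.        ]
hinge_leaf [([414, 395, 1], 0.75)]
other_leaf [([426, 226, 5], 0.56)]
leaf_hole_left [([456, 428, 11], 0.81)]
leaf_hole_right [([468, 404, 8], 0.82)]
jamb_hole []
jamb_block [([614, 319, -4], 0.86), ([388, -44, 0], 0.39)]
[(0.92, np.int64(4969))]
2.4667 [399.30817942 402.31136987 250.30558621] [ 8.09280298e-01 -5.87422675e-01 -2.91969233e-05 -1.68371972e-05]
```

View pics/w1.png

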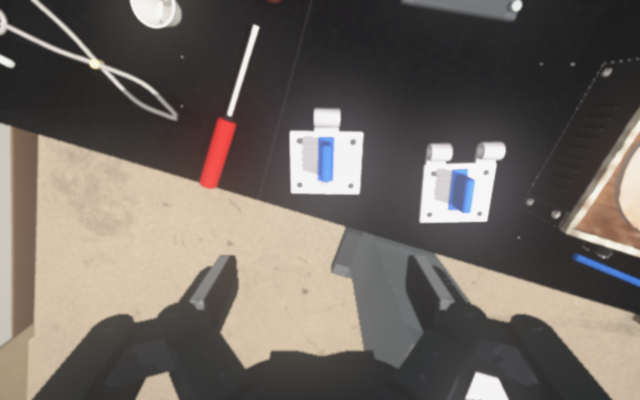

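```bash
cat >> h.py <<'E'
def box(x0,x1,y0,y1,z0,z1):
    return np.array([[x,y,z] for x in (x0,x1) for y in (y0,y1) for z in (z0,z1)],float)
def tube(x,z,y0,y1,r=11,n=24):
    a=np.linspace(0,2*np.pi,n,endpoint=False)
    return np.array([[x+r*np.cos(t),y,z+r*np.sin(t)] for y in (y0,y1) for t in a])
LEAF=[box(-46,34,-45,45,0,6),box(-22,22,-6,6,0,38),tube(50,11,-15,15),box(30,45,-15,15,0,6)]
def render(p,parts,pos,rot,ss=4):
    m=np.zeros((400*ss,640*ss),np.uint8)
    for P in parts:
        q=proj(p,R.from_rotvec(rot).apply(P)+pos)
        q=(q+0.5)*ss-0.5
        h=cv2.convexHull(np.round(q*8).astype(np.int32).reshape(-1,1,2))
        cv2.fillConvexPoly(m,h,255,shift=3)
    return cv2.resize(m,(640,400),interpolation=cv2.INTER_AREA)/255.
E
python3 - <<'E'
from h import *
import pickle
from scipy.optimize import minimize
p,o,j=pickle.load(open("w1.pkl","rb"))
P0=pickle.load(open("p0.pkl","rb"))
def fit(p,u0,v0,rad,x0):
    f=p["frame"].astype(float)
    mx=f.max(2)/230; 
    soft=np.clip((mx-0.25)/0.5,0,1)
    w=np.zeros((400,640)); 
    c=proj(p,[[x0[0],x0[1],5]])[0].astype(int)
    cv2.circle(w,tuple(int(v) for v in c),rad,1,-1)
    def cost(x):
        r=render(p,LEAF,[x[0],x[1],0],[0,0,x[2]]); return ((r-soft)**2*w).sum()
    best=None
    for dx in (-4,0,4):
        s=minimize(cost,[x0[0]+dx,x0[1],x0[2]],method="Nelder-Mead",options=dict(initial_simplex=np.array([[0,0,0],[4,0,0],[0,4,0],[0,0,.06]])+[x0[0]+dx,x0[1],x0[2]]))
        if best is None or s.fun<best.fun: best=s
    x=best.x; print(x[:2],np.degrees(x[2]),best.fun)
    r=render(p,LEAF,[x[0],x[1],0],[0,0,x[2]])
    im=p["frame"].copy(); cs,_=cv2.findContours((r>.5).astype(np.uint8),0,1); cv2.drawContours(im,cs,-1,(0,0,255),1)
    k=im[c[1]-60:c[1]+60,c[0]-60:c[0]+60]
    return cv2.resize(k,(390,390),interpolation=cv2.INTER_NEAREST)
a=fit(p,0,0,62,[416,401,.3])
b=fit(P0["top"],0,0,30,[416,401,.3])
cv2.imwrite("pics/fit1.png",np.hstack([a,b]))
E
```

```text
[413.31890919 399.48233599] 17.054588439294363 405.3533250262186
[411.62251794 400.73874708] 17.08233472226023 31.93869119700217
```

View pics/fit1.png

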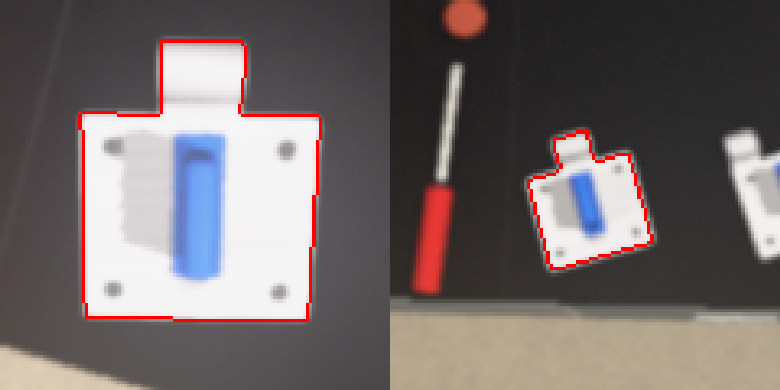

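Run:
```python
from h import *
rel([412.5,400.0,33],-72.9)
```

```text
t 2.4667 pos [399.3 402.3 250.3] toolx yaw -71.95 tilt [-0.e+00  1.e-04 -1.e+00] F [-0.1  0.6  0.2] w 85.3
xyz cm [ 0.63 -1.18 21.73] rot [0.     0.0001 0.0166]
```

Request:
apply_moves([
  {"hand":1,"xyz":[0.6,-1.2,4],"delta_rot":[0,0,0.017]},
  {"hand":1,"xyz":[0.6,-1.2,8],"delta_rot":[0,0,0.017]},
  {"hand":1,"xyz":[0.6,-1.2,12],"delta_rot":[0,0,0.017]},
  {"hand":1,"xyz":[0.6,-1.2,16],"delta_rot":[0,0,0.017]},
  {"hand":1,"xyz":[0.6,-1.2,19],"delta_rot":[0,0,0.017]},
  {"hand":1,"xyz":[0.6,-1.2,21],"delta_rot":[0,0,0.017]},
  {"hand":1,"xyz":[0.6,-1.2,21.7],"delta_rot":[0,0,0.017]},
  {"hand":1,"xyz":[0.6,-1.2,21.7],"delta_rot":[0,0,0.017]},
  {"hand":0.4,"xyz":[0.6,-1.2,21.7],"delta_rot":[0,0,0.017]},
  {"hand":0.4,"xyz":[0.6,-1.2,21.7],"delta_rot":[0,0,0.017]},
  {"hand":0.4,"xyz":[0.6,-1.2,21.7],"delta_rot":[0,0,0.017]},
  {"hand":0.4,"xyz":[0.6,-1.2,21.7],"delta_rot":[0,0,0.017]},
])

```text
clock: 3.47
position: [413.4, 400.7, 34.9]
ee_rot: [0.804, -0.595, -0.0, -0.002]
contact_force: [0.3, -0.1, 0.0]
gripper_width: 38.4
```

Run:
```python
from h import *
rel([412.5,400.0,33],-72.9)
p=get_image("wrist"); cv2.imwrite("pics/w2.png",p["frame"])
```

```text
t 3.4667 pos [413.4 400.7  34.9] toolx yaw -72.96 tilt [ 0.0016  0.0026 -1.    ] F [ 0.3 -0.1  0. ] w 38.4
xyz cm [0.04 0.11 0.19] rot [-0.0023  0.002  -0.0011]
```

View pics/w2.png

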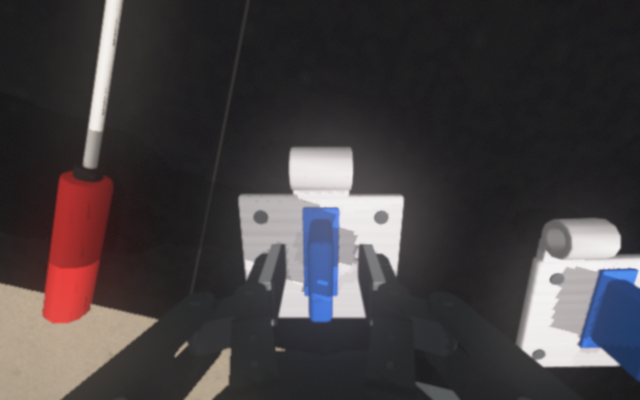

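Request:
apply_moves([
  {"hand":0.2,"xyz":[0,0,0.1],"delta_rot":[0,0,0]},
  {"hand":0,"xyz":[0,0,0.1],"delta_rot":[0,0,0]},
  {"hand":0,"xyz":[0,0,0.1],"delta_rot":[0,0,0]},
  {"hand":0,"xyz":[0,0,0.1],"delta_rot":[0,0,0]},
  {"hand":0,"xyz":[0,0,0.1],"delta_rot":[0,0,0]},
  {"hand":0,"xyz":[0,0,0.1],"delta_rot":[0,0,0]},
  {"hand":0,"xyz":[0,0,0.1],"delta_rot":[0,0,0]},
  {"hand":0,"xyz":[0,0,0.1],"delta_rot":[0,0,0]},
])

```text
clock: 4.18
position: [413.1, 400.3, 32.9]
ee_rot: [0.804, -0.595, 0.0, -0.0]
contact_force: [-1.2, 0.4, 5.3]
gripper_width: 10.7
```

Run:
```python
from h import *
rel([412.5,400.0,33],-72.9)
import pickle
from bench import nets
p=get_image("wrist"); cv2.imwrite("pics/w3.png",p["frame"])
pickle.dump(p,open("w3.pkl","wb"))
```

```text
t 4.1833 pos [413.1 400.3  32.9] toolx yaw -72.95 tilt [ 5.e-04  7.e-04 -1.e+00] F [-1.2  0.4  5.3] w 10.7
xyz cm [ 0.01  0.06 -0.01] rot [-0.0007  0.0005 -0.001 ]
```

View pics/w3.png

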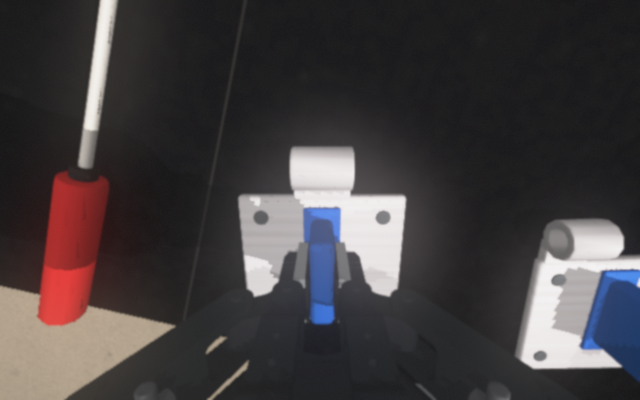

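Request:
apply_moves([
  {"hand":0,"xyz":[0,0,-1],"delta_rot":[0,0,0]},
  {"hand":0,"xyz":[0,0,-3],"delta_rot":[0,0,0]},
  {"hand":0,"xyz":[0,0,-6],"delta_rot":[0,0,0]},
  {"hand":0,"xyz":[0,0,-9],"delta_rot":[0,0,0]},
  {"hand":0,"xyz":[0,0,-12],"delta_rot":[0,0,0]},
  {"hand":0,"xyz":[0,0,-14],"delta_rot":[0,0,0]},
  {"hand":0,"xyz":[0,0,-14],"delta_rot":[0,0,0]},
  {"hand":0,"xyz":[0,0,-14],"delta_rot":[0,0,0]},
  {"hand":0,"xyz":[0,0,-14],"delta_rot":[0,0,0]},
])

```text
clock: 4.98
position: [412.1, 398.8, 170.7]
ee_rot: [0.804, -0.595, -0.0, 0.002]
contact_force: [0.2, -0.6, -1.9]
gripper_width: 11.1
```

Run:
```python
from h import *
rel([412.5,400.0,33],-72.9)
import pickle
D={}
for n in ["wrist","top","scene"]:
    p=get_image(n); D[n]=p; cv2.imwrite(f"pics/{n}4.png",p["frame"])
    for l in ["hinge_leaf","leaf_hole_left","leaf_hole_right","jamb_hole","jamb_block"]:
        print(n,l,[( [round(float(x)) for x in d["xyz"]],round(d["confidence"],2)) for d in nets.pinpoint(p,l)])
pickle.dump(D,open("w4.pkl","wb"))
for n in ["top","scene"]:
    p=D[n];c=proj(p,[[616,318,60]])[0].astype(int);print(n,c)
    k=p["frame"][c[1]-40:c[1]+40,c[0]-50:c[0]+50]; cv2.imwrite(f"pics/{n}4c.png",cv2.resize(k,(750,600),interpolation=cv2.INTER_CUBIC))
```

```text
t 4.9833 pos [412.1 398.8 170.7] toolx yaw -73.01 tilt [-0.0025 -0.0024 -1.    ] F [ 0.2 -0.6 -1.9] w 11.1
xyz cm [-0.12 -0.12 13.77] rot [ 0.0031 -0.0016 -0.002 ]
wrist hinge_leaf [([414, 393, 139], 0.74)]
wrist leaf_hole_left [([456, 429, 151], 0.78), ([428, 524, 0], 0.29)]
wrist leaf_hole_right [([465, 402, 147], 0.63)]
wrist jamb_hole []
wrist jamb_block [([466, 405, 150], 0.18)]
top hinge_leaf [([414, 397, 138], 0.62)]
top leaf_hole_left []
top leaf_hole_right []
top jamb_hole [([616, 320, 90], 0.68)]
top jamb_block [([610, 318, 0], 0.87), ([567, 508, -2], 0.29)]
scene hinge_leaf [([418, 402, 136], 0.74)]
scene leaf_hole_left [([453, 431, 153], 0.93)]
scene leaf_hole_right [([468, 398, 155], 0.69)]
scene jamb_hole [([614, 318, 94], 0.58)]
scene jamb_block [([614, 316, 3], 0.66)]
top [312 143]
scene [292 198]
```

View pics/wrist4.png

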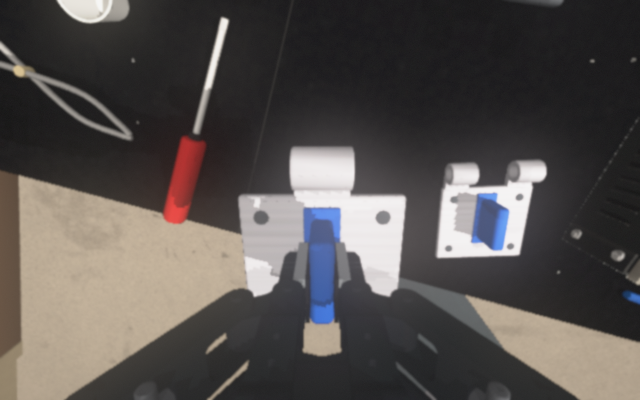

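View pics/top4c.png

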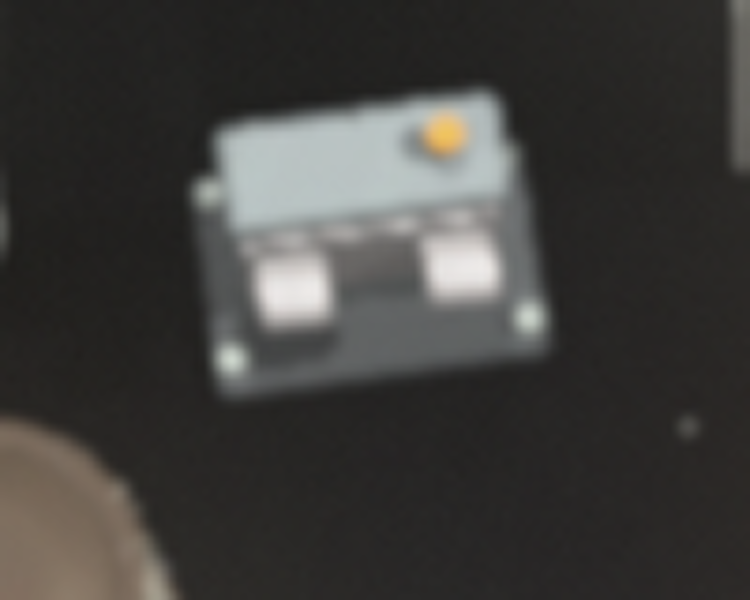

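View pics/scene4c.png

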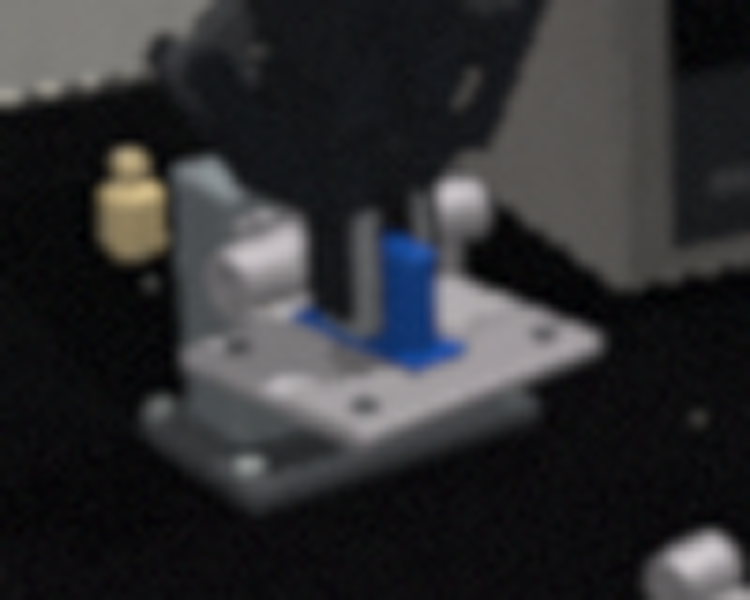

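```bash
cat >> h.py <<'E'
def jambparts(bx):
    return [box(-9,76,-62.5,62.5,0,10),box(bx,bx+40,-50,50,0,110),box(17,bx+5,-45,45,60,110),tube(0,90,18,42),tube(0,90,-42,-18),box(0,20,18,42,85,95),box(0,20,-42,-18,85,95)]
E
python3 - <<'E'
from h import *
import pickle
from scipy.optimize import minimize
P0=pickle.load(open("p0.pkl","rb"))
p=P0["top"]
f=p["frame"].astype(float).max(2)
soft=np.clip((f-45)/35,0,1)
w=np.zeros((400,640)); c=proj(p,[[635,318,60]])[0].astype(int)
cv2.circle(w,tuple(int(v) for v in c),36,1,-1)
def cost(x):
    r=render(p,jambparts(x[3]),[x[0],x[1],0],[0,0,x[2]]); return ((r-soft)**2*w).sum()
s=minimize(cost,[615,318,0.0,21],method="Nelder-Mead",options=dict(initial_simplex=np.array([[0,0,0,0],[5,0,0,0],[0,5,0,0],[0,0,.1,0],[0,0,0,4]])+[615,318,.0,21]))
x=s.x;print(x,np.degrees(x[2]),s.fun)
im=p["frame"].copy(); im=cv2.resize(im[c[1]-40:c[1]+40,c[0]-50:c[0]+50],(750,600),interpolation=cv2.INTER_CUBIC)
for P in jambparts(x[3]):
    q=proj(p,R.from_rotvec([0,0,x[2]]).apply(P)+[x[0],x[1],0]); q=(q-[c[0]-50,c[1]-40]+.5)*7.5
    cv2.polylines(im,[cv2.convexHull(q.astype(np.int32).reshape(-1,1,2))],True,(0,0,255),1)
cv2.imwrite("pics/jf.png",im)
E
```

```text
[6.16271796e+02 3.17654566e+02 1.63695415e-01 2.08387401e+01] 9.379056432961681 21.24515908324114
```

View pics/jf.png

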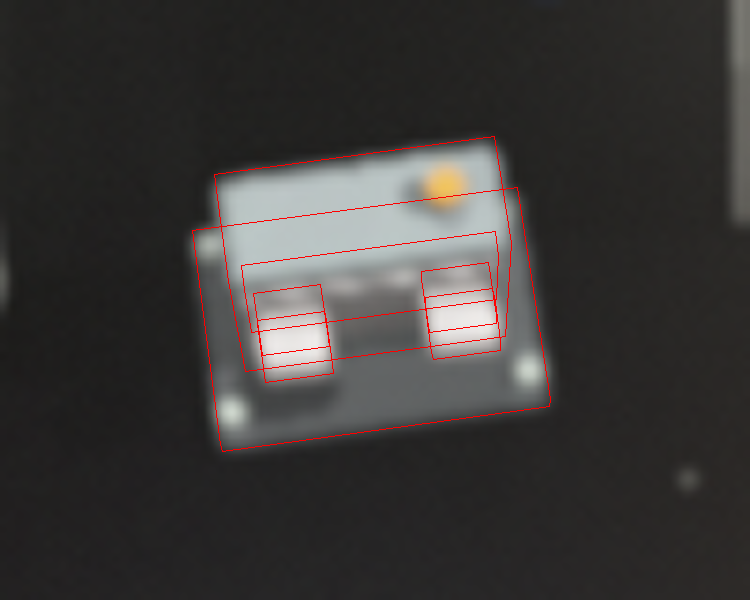

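Run:
```python
from h import *
rel([527.5,303,112],-80.6)
```

```text
t 5.8833 pos [413.  399.9 172.4] toolx yaw -72.97 tilt [ 1.e-04  1.e-04 -1.e+00] F [ 0.7  0.1 -2.1] w 10.8
xyz cm [12.62 -8.11  6.04] rot [-1.000e-04  1.000e-04  1.331e-01]
```

Request:
apply_moves([
  {"hand":0,"xyz":[3.2,-2,1],"delta_rot":[0,0,0.03]},
  {"hand":0,"xyz":[6.3,-4,2.5],"delta_rot":[0,0,0.06]},
  {"hand":0,"xyz":[9.5,-6,4],"delta_rot":[0,0,0.1]},
  {"hand":0,"xyz":[11.5,-7.4,5.5],"delta_rot":[0,0,0.13]},
  {"hand":0,"xyz":[12.6,-8.1,6],"delta_rot":[0,0,0.133]},
  {"hand":0,"xyz":[12.6,-8.1,6],"delta_rot":[0,0,0.133]},
  {"hand":0,"xyz":[12.6,-8.1,6],"delta_rot":[0,0,0.133]},
  {"hand":0,"xyz":[12.6,-8.1,6],"delta_rot":[0,0,0.133]},
  {"hand":0,"xyz":[12.6,-8.1,6],"delta_rot":[0,0,0.133]},
])

```text
clock: 6.63
position: [527.0, 304.4, 113.4]
ee_rot: [0.763, -0.646, 0.0, -0.001]
contact_force: [0.3, 0.6, -3.0]
gripper_width: 11.2
```

Run:
```python
from h import *
rel([527.5,303,112],-80.6)
import pickle
D={}
for n in ["wrist","top","scene"]:
    p=get_image(n); D[n]=p; cv2.imwrite(f"pics/{n}5.png",p["frame"])
pickle.dump(D,open("w5.pkl","wb"))
rel([527.5,303,112],-80.6)
for n in ["top","scene"]:
    p=D[n];c=proj(p,[[580,318,90]])[0].astype(int);print(n,c)
    k=p["frame"][c[1]-40:c[1]+40,c[0]-50:c[0]+50]; cv2.imwrite(f"pics/{n}5c.png",cv2.resize(k,(750,600),interpolation=cv2.INTER_CUBIC))
```

```text
t 6.6333 pos [527.  304.4 113.4] toolx yaw -80.48 tilt [ 0.0013  0.0013 -1.    ] F [ 0.3  0.6 -3. ] w 11.2
xyz cm [ 0.15 -0.03  0.13] rot [-0.0015  0.001   0.002 ]
t 6.7833 pos [526.9 304.2 113.1] toolx yaw -80.49 tilt [ 0.001  0.001 -1.   ] F [ 0.5  0.6 -1.7] w 11.1
xyz cm [ 0.13 -0.04  0.11] rot [-0.0011  0.0008  0.0019]
top [311 153]
scene [297 192]
```

View pics/wrist5.png

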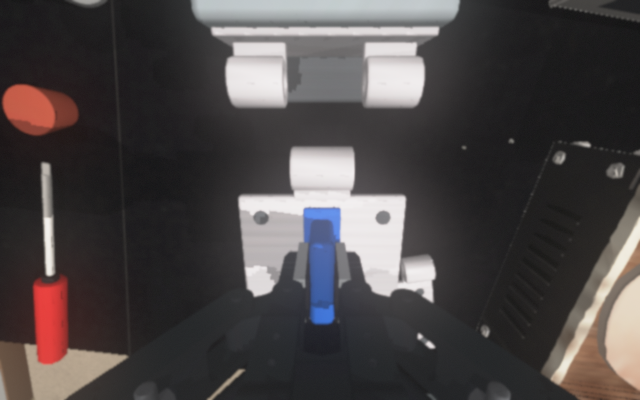

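View pics/top5c.png

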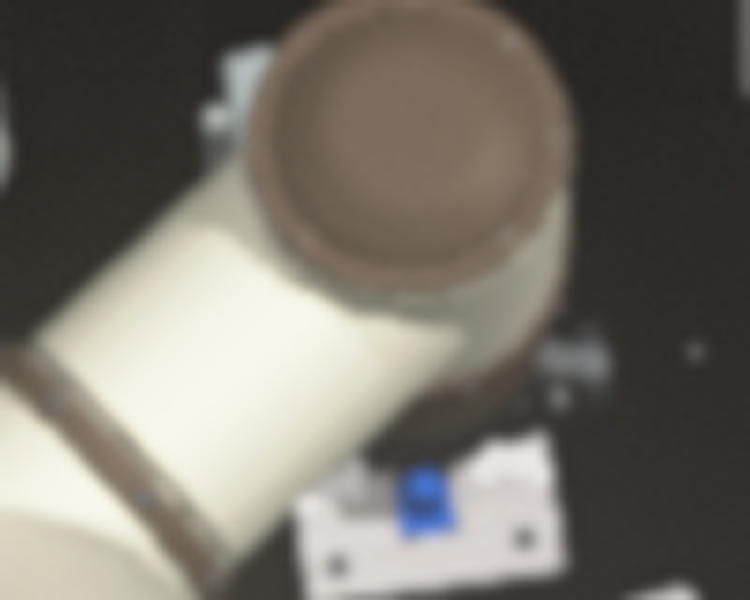

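View pics/scene5c.png

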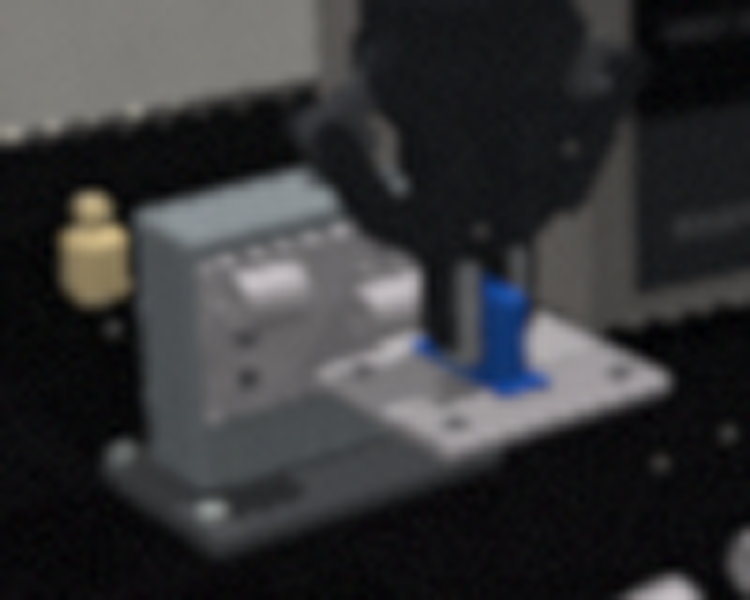

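```bash
cat >> h.py <<'E'
from scipy.optimize import minimize
def fitw(p,parts,win,x0,lo,hi,free,step=3.):
    """x = x,y,z,yaw(rad); free = indices; win list of (u0,u1,v0,v1)"""
    f=p["frame"].astype(float).max(2); soft=np.clip((f-lo)/(hi-lo),0,1)
    w=np.zeros((400,640))
    for a in win: w[a[2]:a[3],a[0]:a[1]]=1
    x0=np.array(x0,float); sc=np.array([step,step,step,.05])[free]
    def full(y):
        x=x0.copy(); x[free]+=np.array(y)*sc; return x
    def cost(y):
        x=full(y); return ((render(p,parts,x[:3],[0,0,x[3]])-soft)**2*w).sum()
    n=len(free); best=None; y=np.zeros(n)
    for k in range(3):
        s=minimize(cost,y,method="Nelder-Mead",options=dict(initial_simplex=np.vstack([y,y+np.eye(n)*(1-.3*k)]),xatol=.005,fatol=.01)); y=s.x
    return full(y),s.fun
def draw(im,p,parts,x,col=(0,0,255)):
    r=render(p,parts,x[:3],[0,0,x[3]]); cs,_=cv2.findContours((r>.5).astype(np.uint8),0,1); cv2.drawContours(im,cs,-1,col,1)
E
cat > rel5.py <<'E'
from h import *
import pickle,sys
D=pickle.load(open(sys.argv[1],"rb")); p=D["wrist"]
tz=float(sys.argv[2]); lx=[float(v) for v in sys.argv[3].split(",")]; jwin=eval(sys.argv[4])
LW=[(232,415,140,225)]
K=[tube(0,90,18,42),tube(0,90,-42,-18),box(0,20,18,42,90,101),box(0,20,-42,-18,90,101)]
for fr in ([0,1,3],[0,1,2,3]):
    L,c1=fitw(p,LEAF,LW,[lx[0],lx[1],tz,np.radians(9.4)],70,200,fr)
    J,c2=fitw(p,K,jwin,[616.3,317.7,0,np.radians(9.4)],130,200,fr)
    print("L",L.round(2),np.degrees(L[3]).round(2),c1); print("J",J.round(2),np.degrees(J[3]).round(2),c2)
    Rj=R.from_rotvec([0,0,J[3]]); Rl=R.from_rotvec([0,0,L[3]])
    for y in (15,-15): print("hole in jamb",(Rj.inv().apply(Rl.apply([50,y,11])+L[:3]-J[:3])-[0,0,90]).round(2))
    im=p["frame"].copy(); draw(im,p,LEAF,L); draw(im,p,K,J,(0,200,0))
    cv2.imwrite(f"pics/{sys.argv[5]}_{len(fr)}.png",cv2.resize(im[30:240,200:450],(714,600),interpolation=cv2.INTER_NEAREST))
E
python3 rel5.py w5.pkl 80 527,304 "[(215,437,62,116)]" r5
```

```text
L [5.2660e+02 3.0284e+02 8.0000e+01 1.7000e-01] 9.56 210.31057194661133
J [6.1778e+02 3.1684e+02 0.0000e+00 1.7000e-01] 9.47 320.5309788229017
hole in jamb [-42.27  16.27   1.  ]
hole in jamb [-42.22 -13.73   1.  ]
L [5.2619e+02 3.0272e+02 7.8400e+01 1.7000e-01] 9.54 188.47107944372783
J [ 6.1781e+02  3.1687e+02 -1.2600e+00  1.7000e-01] 9.51 287.0814374377202
hole in jamb [-42.7   16.22   0.66]
hole in jamb [-42.68 -13.78   0.66]
```

View pics/r5_4.png

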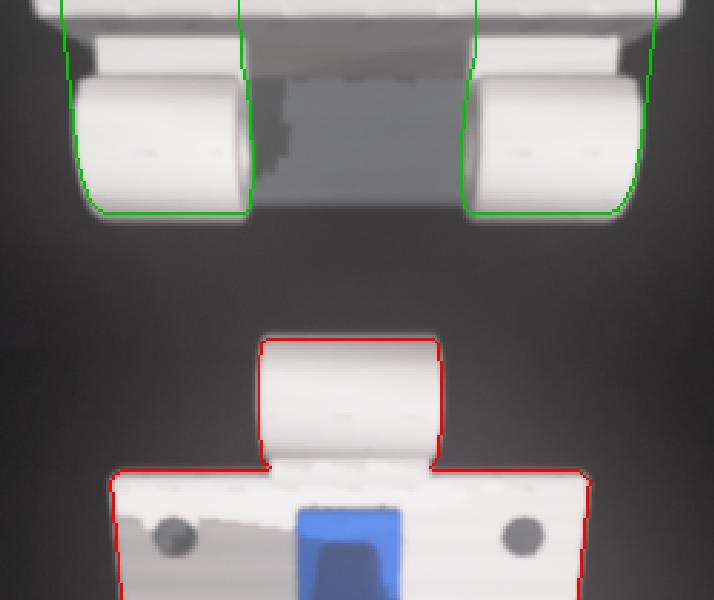

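```bash
sed -i 's/^K=.*/K=[tube(0,90,18,42),tube(0,90,-42,-18)]/' rel5.py
python3 rel5.py w5.pkl 80 527,304 "[(215,437,64,116)]" r5
```

```text
L [5.2660e+02 3.0284e+02 8.0000e+01 1.7000e-01] 9.56 210.31057194661133
J [6.1781e+02 3.1687e+02 0.0000e+00 1.7000e-01] 9.51 285.8356187965382
hole in jamb [-42.29  16.28   1.  ]
hole in jamb [-42.27 -13.72   1.  ]
L [5.2619e+02 3.0272e+02 7.8400e+01 1.7000e-01] 9.54 188.47107944372783
J [ 6.1776e+02  3.1686e+02 -1.3100e+00  1.7000e-01] 9.48 254.69264082103433
hole in jamb [-42.67  16.19   0.71]
hole in jamb [-42.63 -13.81   0.71]
```

View pics/r5_4.png

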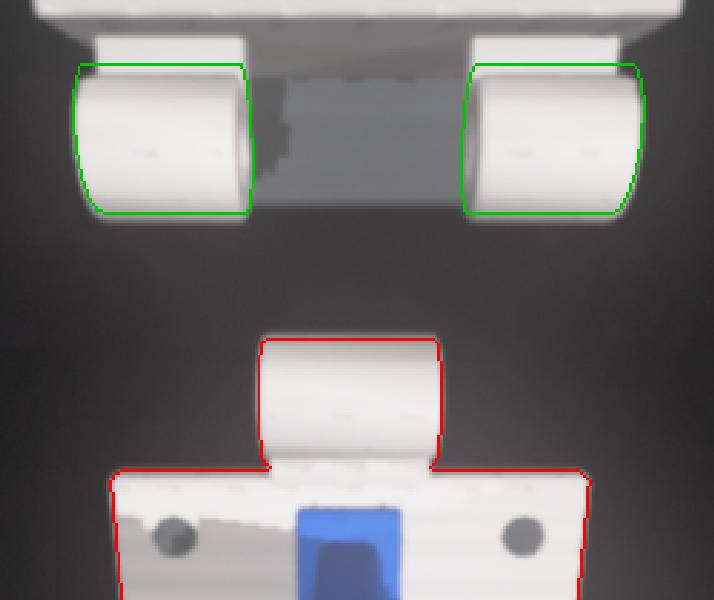

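Run:
```python
from h import *
import pickle
p=pickle.load(open("w5.pkl","rb"))["wrist"]
f=p["frame"].max(2)
print(f[50:116:1,260]); print(f[50:116,400]); print(f[50:116,325]); print(f[85,215:300]); print(f[85,355:437])
K=[tube(0,90,18,42),tube(0,90,-42,-18)]
for x in ([617.76,316.86,-1.31,.1655],[615,316.86,-1.3,.1655]):
  r=render(p,K,x[:3],[0,0,x[3]]); print((r[50:116,260]*9).astype(int))
```

```text
[229 228 228 226 219 201 182 183 192 200 204 208 212 216 221 225 229 231
 233 234 236 237 237 238 238 239 239 239 239 239 239 240 240 239 239 238
 238 238 237 236 235 234 232 231 230 227 225 221 216 212 207 200 193 185
 174 159 141 118  90  70  66  65  65  65  65  63]
[230 228 225 223 218 202 184 184 194 200 204 209 213 216 221 226 229 232
 233 235 236 237 237 237 237 238 238 238 238 239 239 239 239 239 239 238
 238 238 237 236 235 234 233 231 230 228 224 221 217 213 207 202 195 187
 175 157 137 115  89  72  65  65  66  65  64  63]
[113 110 109 109 109 107 104 104 111 118 121 121 121 121 121 121 122 123
 121 121 121 120 118 119 119 119 118 118 118 119 120 119 119 120 118 118
 120 119 118 118 118 118 117 117 117 118 118 118 115 111 104  92  77  65
  61  62  61  61  59  61  60  60  61  61  59  62]
[ 58  58  59  60  60  61  62  62  62  68  96 151 203 225 231 233 234 233
 233 234 234 234 234 235 235 235 235 235 235 236 235 236 236 236 236 236
 235 235 235 236 237 238 238 238 238 238 238 239 239 239 239 239 239 239
 240 240 240 240 240 240 240 240 240 240 240 239 232 213 204 218 225 213
 166 119  98  95  94  95  94  93  94 100 111 116 117]
[120 120 120 120 120 121 126 141 156 160 155 148 168 207 225 232 234 235
 236 236 236 236 236 236 236 236 235 235 235 234 234 236 237 237 237 237
 238 238 238 238 238 238 238 238 238 238 239 239 239 238 239 238 238 238
 238 239 239 239 239 239 239 239 239 239 239 239 237 225 180 117  75  67
  66  65  65  65  64  64  63  63  62  62]
[0 0 9 9 9 9 9 9 9 9 9 9 9 9 9 9 9 9 9 9 9 9 9 9 9 9 9 9 9 9 9 9 9 9 9 9 9
 9 9 9 9 9 9 9 9 9 9 9 9 9 9 9 9 9 4 0 0 0 0 0 0 0 0 0 0 0]
[0 0 0 0 0 0 0 0 0 9 9 9 9 9 9 9 9 9 9 9 9 9 9 9 9 9 9 9 9 9 9 9 9 9 9 9 9
 9 9 9 9 9 9 9 9 9 9 9 9 9 9 9 9 9 9 9 9 9 9 9 4 0 0 0 0 0]
```

```bash
sed -i 's/,130,200,fr/,70,130,fr/; s/,70,200,fr/,70,130,fr/' rel5.py
python3 rel5.py w5.pkl 80 527,304 "[(210,280,60,116),(372,440,60,116)]" r5
```

```text
L [5.2725e+02 3.0294e+02 8.0000e+01 1.7000e-01] 9.54 68.62418973471742
J [6.1639e+02 3.1669e+02 0.0000e+00 1.7000e-01] 9.47 22.846573433294886
hole in jamb [-40.2   16.17   1.  ]
hole in jamb [-40.16 -13.83   1.  ]
L [5.2747e+02 3.0301e+02 8.0690e+01 1.7000e-01] 9.53 71.51180988081506
J [ 6.1626e+02  3.1669e+02 -5.4000e-01  1.6000e-01] 9.3 15.505950595924645
hole in jamb [-39.89  16.04   2.23]
hole in jamb [-39.77 -13.96   2.23]
```

View pics/r5_4.png

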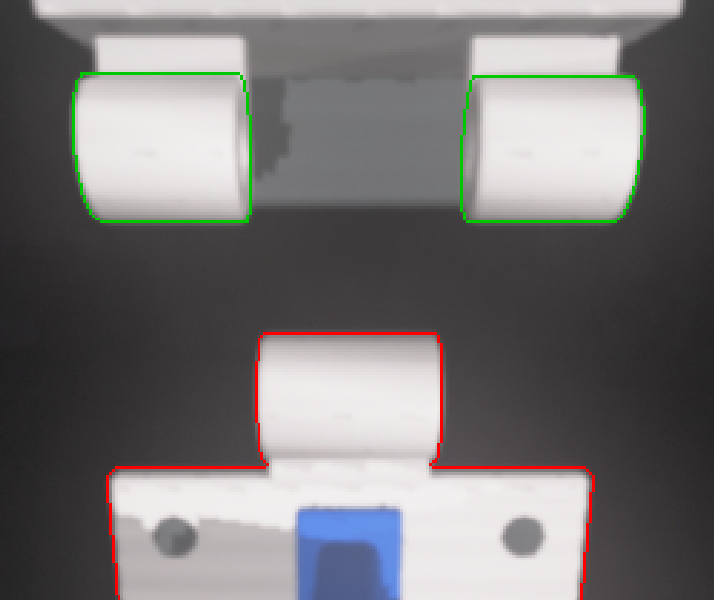

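Request:
apply_moves([
  {"hand":0,"xyz":[0.11,0,0.12],"delta_rot":[0,0,0]},
  {"hand":0,"xyz":[0.11,-0.6,0.12],"delta_rot":[0,0,0]},
  {"hand":0,"xyz":[0.11,-1.2,0.12],"delta_rot":[0,0,0]},
  {"hand":0,"xyz":[0.11,-1.8,0.12],"delta_rot":[0,0,0]},
  {"hand":0,"xyz":[0.11,-2.4,0.12],"delta_rot":[0,0,0]},
  {"hand":0,"xyz":[0.11,-2.9,0.12],"delta_rot":[0,0,0]},
  {"hand":0,"xyz":[0.11,-3.4,0.12],"delta_rot":[0,0,0]},
  {"hand":0,"xyz":[0.11,-3.7,0.12],"delta_rot":[0,0,0]},
  {"hand":0,"xyz":[0.11,-3.95,0.12],"delta_rot":[0,0,0]},
  {"hand":0,"xyz":[0.11,-3.95,0.12],"delta_rot":[0,0,0]},
  {"hand":0,"xyz":[0.11,-3.95,0.12],"delta_rot":[0,0,0]},
  {"hand":0,"xyz":[0.11,-3.95,0.12],"delta_rot":[0,0,0]},
])

```text
clock: 7.78
position: [566.2, 308.4, 111.1]
ee_rot: [0.763, -0.647, -0.0, 0.0]
contact_force: [0.4, -0.8, -1.6]
gripper_width: 11.1
```

Run:
```python
from h import *
rel([567,309.6,112],-80.6)
import pickle
D={}
for n in ["wrist","scene"]:
    p=get_image(n); D[n]=p; cv2.imwrite(f"pics/{n}6.png",p["frame"])
pickle.dump(D,open("w6.pkl","wb"))
rel([567,309.6,112],-80.6)
for n in ["scene"]:
    p=D[n];c=proj(p,[[600,318,90]])[0].astype(int);print(n,c)
    k=p["frame"][c[1]-40:c[1]+40,c[0]-50:c[0]+50]; cv2.imwrite(f"pics/{n}6c.png",cv2.resize(k,(750,600),interpolation=cv2.INTER_CUBIC))
```

```text
t 7.7833 pos [566.2 308.4 111.1] toolx yaw -80.59 tilt [-3.e-04 -2.e-04 -1.e+00] F [ 0.4 -0.8 -1.6] w 11.1
xyz cm [-0.1  -0.1  -0.09] rot [ 0.0003 -0.0001  0.0001]
t 7.8833 pos [566.2 308.5 111.2] toolx yaw -80.58 tilt [-1.e-04 -0.e+00 -1.e+00] F [ 0.4 -0.  -2. ] w 10.6
xyz cm [-0.09 -0.1  -0.08] rot [ 0.0001 -0.      0.0003]
scene [293 190]
```

View pics/wrist6.png

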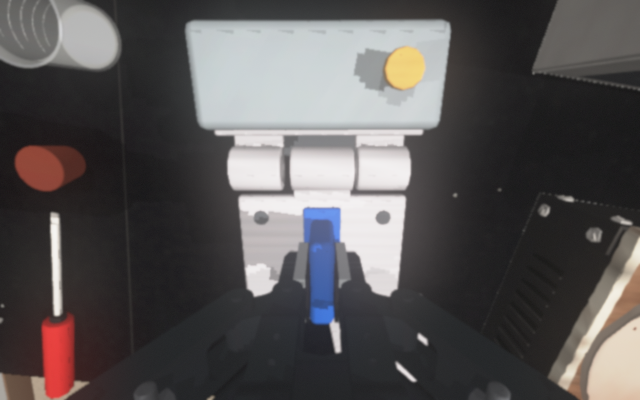

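View pics/scene6c.png

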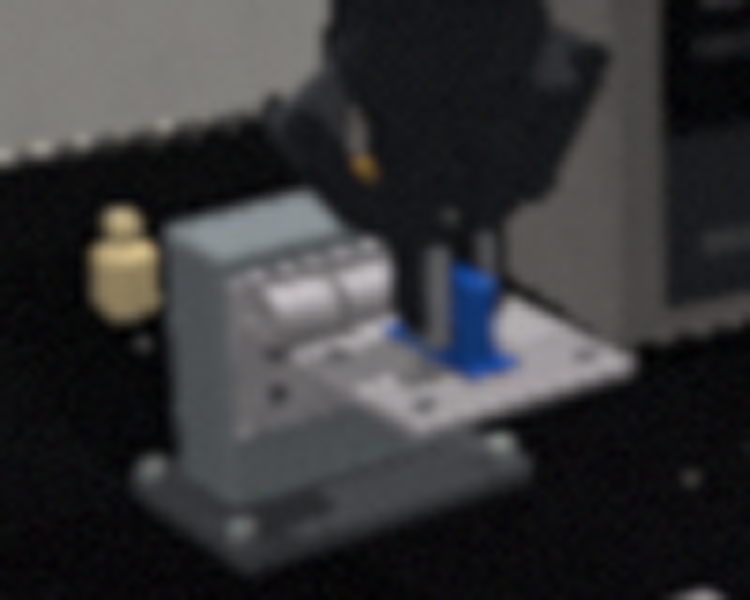

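```bash
sed -i 's/^LW=.*/LW=eval(sys.argv[6])/; s/\[30:240,200:450\]/[100:240,200:450]/; s/(714,600)/(714,400)/' rel5.py
python3 rel5.py w6.pkl 78.3 567,309.6 "[(210,278,158,193),(364,425,158,193)]" r6 "[(232,415,193,225),(295,350,130,200)]"
python3 - <<'E'
import cv2
a=cv2.imread("pics/wrist6.png")[120:215,215:425]
cv2.imwrite("pics/w6c.png",cv2.resize(a,(798,361),interpolation=cv2.INTER_CUBIC))
E
```

```text
L [5.7477e+02 3.0819e+02 7.8300e+01 1.6000e-01] 9.37 52.61801614763552
J [6.1615e+02 3.1660e+02 0.0000e+00 1.6000e-01] 9.39 28.3484477124183
hole in jamb [ 7.81 13.44 -0.7 ]
hole in jamb [  7.8  -16.56  -0.7 ]
L [5.7812e+02 3.0889e+02 7.7380e+01 1.6000e-01] 9.13 46.89561707035756
J [6.1613e+02 3.1658e+02 2.0000e-02 1.6000e-01] 9.39 28.291438869665512
hole in jamb [11.32 13.4  -1.65]
hole in jamb [ 11.18 -16.6   -1.65]
```

View pics/r6_3.png

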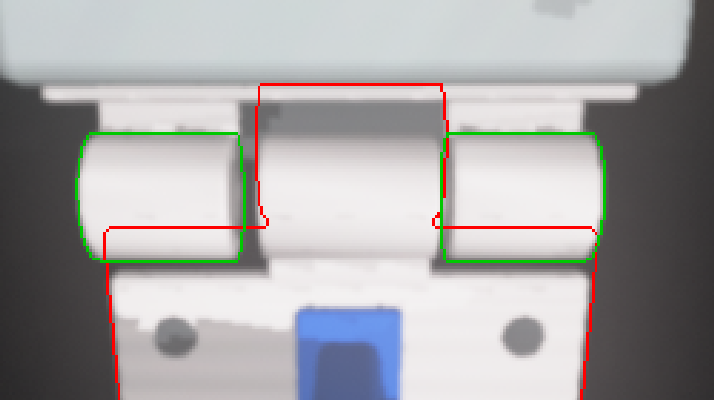

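View pics/w6c.png

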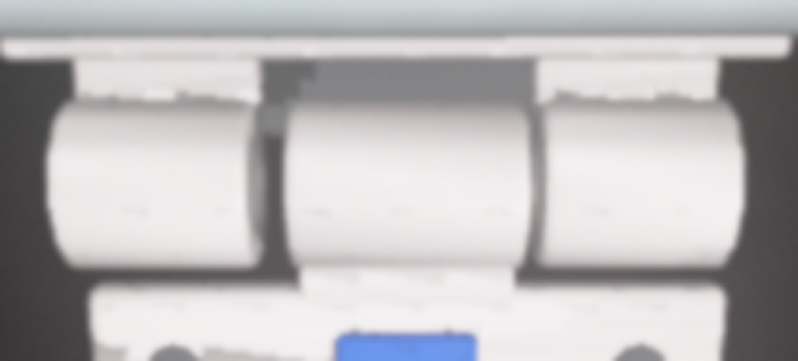

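Run:
```python
from h import *
import pickle
p5=pickle.load(open("w5.pkl","rb"))["wrist"];D=pickle.load(open("w6.pkl","rb"));p6=D["wrist"]
R5=R.from_quat(p5["orientation"]);R6=R.from_quat(p6["orientation"])
J=np.array([616.14,316.6,0]);Rj=R.from_euler("z",9.39,degrees=True)
for L,yw in (([527.25,302.94,80.],9.54),([527.47,303.01,80.69],9.53)):
    for y in (15,-15):
        w=R.from_euler("z",yw,degrees=True).apply([50,y,11])+L
        w6=R6.apply(R5.inv().apply(w-p5["origin"]))+p6["origin"]
        print((Rj.inv().apply(w6-J)-[0,0,90]).round(2))
print((p6["origin"]-p5["origin"]).round(2))
print("view dir to hole", Rj.inv().apply(J+[0,0,90]-p6["origin"]))
# scene overlay: jamb & leaf predicted
p=D["scene"]
K=[tube(0,90,18,42),tube(0,90,-42,-18)]
im=p["frame"].copy();c=[293,190];s=12
k=cv2.resize(im[c[1]-25:c[1]+25,c[0]-30:c[0]+35],None,fx=s,fy=s,interpolation=cv2.INTER_CUBIC)
cv2.imwrite("pics/s6z.png",k)
```

```text
[-0.59 13.63 -1.37]
[ -0.57 -16.37  -1.34]
[-0.36 13.66 -0.68]
[ -0.34 -16.34  -0.65]
[39.48  4.07 -2.41]
view dir to hole [ -31.85052316    1.11364364 -141.29941968]
```

View pics/s6z.png

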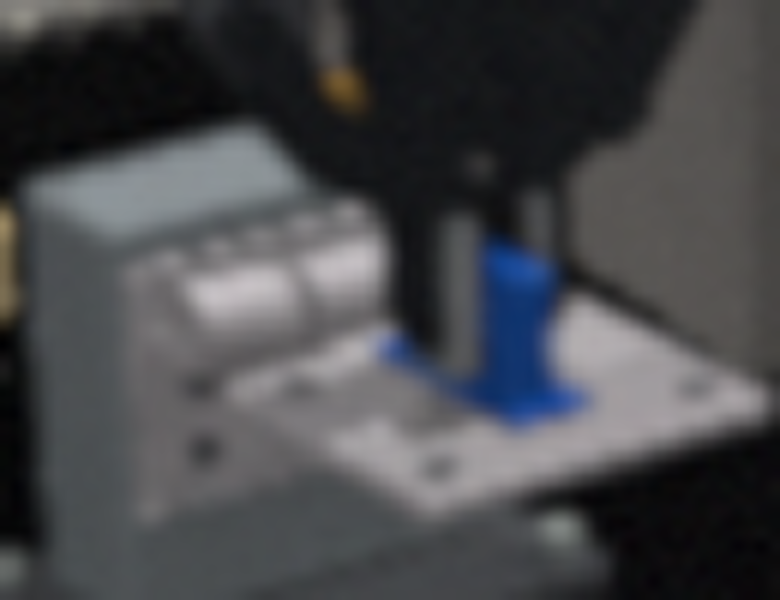

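Request:
apply_moves([
  {"hand":0,"xyz":[-0.07,-0.02,-0.05],"delta_rot":[0,0,0]},
  {"hand":0,"xyz":[-0.14,-0.03,-0.08],"delta_rot":[0,0,0]},
  {"hand":0,"xyz":[-0.14,-0.03,-0.08],"delta_rot":[0,0,0]},
  {"hand":0,"xyz":[-0.14,-0.03,-0.08],"delta_rot":[0,0,0]},
  {"hand":0,"xyz":[-0.14,-0.03,-0.08],"delta_rot":[0,0,0]},
  {"hand":0,"xyz":[-0.14,-0.03,-0.08],"delta_rot":[0,0,0]},
  {"hand":0,"xyz":[-0.14,-0.03,-0.08],"delta_rot":[0,0,0]},
  {"hand":0,"xyz":[-0.14,-0.03,-0.08],"delta_rot":[0,0,0]},
])

```text
clock: 8.55
position: [566.5, 310.0, 111.9]
ee_rot: [0.763, -0.647, -0.0, 0.0]
contact_force: [-0.7, -0.2, -0.9]
gripper_width: 10.7
```

```bash
cat > chk.py <<'E'
from h import *
import pickle,sys
p6=get_image("wrist");sc=get_image("scene")
rel([567,309.6,112],-80.6)
p5=pickle.load(open("w5.pkl","rb"))["wrist"]
K=[tube(0,90,18,42),tube(0,90,-42,-18)]
J,c=fitw(p6,K,[(210,278,158,193),(366,425,158,193)],[616.15,316.6,0,np.radians(9.4)],70,130,[0,1,3]); print(J.round(2),c)
R5=R.from_quat(p5["orientation"]);R6=R.from_quat(p6["orientation"]);Rj=R.from_rotvec([0,0,J[3]])
for L,yw in (([527.25,302.94,80.],9.54),([527.47,303.01,80.69],9.53)):
    for y in (15,-15):
        w=R.from_euler("z",yw,degrees=True).apply([50,y,11])+L
        print((Rj.inv().apply(R6.apply(R5.inv().apply(w-p5["origin"]))+p6["origin"]-J[:3])-[0,0,90]).round(2))
# leaf motion in camera frame since w5?
g=lambda p:p["frame"][196:235,235:410]
print("leaf diff", np.abs(g(p5).astype(int)-g(p6)).mean())
for n in ("leaf_hole_left","leaf_hole_right","jamb_hole"):
    for p in (p6,sc): print(n,[(np.round(d["xyz"]),round(d["confidence"],2)) for d in nets.pinpoint(p,n)])
a=p6["frame"][120:215,215:425]; b=sc["frame"][165:215,263:328]
cv2.imwrite(f"pics/{sys.argv[1]}.png",np.vstack([cv2.resize(a,(640,290),interpolation=cv2.INTER_CUBIC),cv2.resize(b,(640,310),interpolation=cv2.INTER_CUBIC)]))
s=state();print(s["clock"],s["joint_vel"].round(4))
E
python3 chk.py c7
```

```text
t 8.65 pos [566.5 309.9 111.9] toolx yaw -80.59 tilt [-0. -0. -1.] F [ 0.4  0.4 -2.1] w 10.7
xyz cm [ 0.04 -0.04 -0.01] rot [ 0.0001 -0.      0.0001]
[6.1594e+02 3.1657e+02 0.0000e+00 1.6000e-01] 16.103344867358707
[ 0.12 15.05 -0.54]
[  0.2  -14.95  -0.51]
[ 0.35 15.07  0.15]
[  0.43 -14.93   0.18]
leaf diff 5.058803418803419
leaf_hole_left [(array([610., 332.,  90.]), 0.81)]
leaf_hole_left [(array([606., 334.,  90.]), 0.63)]
leaf_hole_right [(array([616., 310.,  88.]), 0.93)]
leaf_hole_right [(array([618., 302.,  95.]), 0.68), (array([565., 511.,  -4.]), 0.51)]
jamb_hole []
jamb_hole [(array([617., 313.,  94.]), 0.95)]
8.95 [-0.0004  0.0003 -0.0008 -0.0028 -0.001   0.0021]
```

View pics/c7.png

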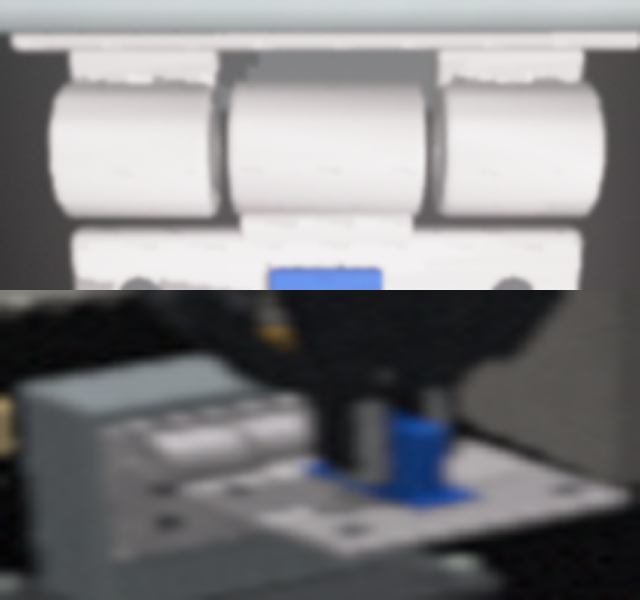

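```bash
python3 -c "
from bench import workorder
print(workorder.job_done())"
```

```text
the job is handed in; nothing more can be done
None
```

I gripped the single-knuckle leaf by its rib, lifted it, and slid its knuckle level into the gap between the jamb knuckles. I handed the job in at about 9 s, with the leaf still held there in the air.

My last checks, all from the camera and arm readings, since handing in reports no verdict:

| Check | Result |
|---|---|
| Hole mouths off the pin axis, x | about 0.1 to 0.4 mm |
| Hole mouths off the pin axis, z | about -0.5 to +0.2 mm |
| Centring along the pin | within 0.1 mm, with a gap visible on both sides |
| Height | tool at 111.9 mm, which puts the leaf's underside at the intended 79 mm |
| Gripper tilt | none measurable |
| External force | about 2 N, consistent with the leaf's own weight |
| Joint speeds | essentially zero |

- **Weaker checks:** The networks' hole points scattered by several mm around the fitted position, more than the 3.5 mm tolerance, so they only roughly support the fit. One attempt to fit the leaf's outline directly in the gap failed against the white background. The x, y and z figures therefore rest on the leaf's position in the gripper, fitted before it entered the gap.
- **Not checked:** I did not measure the other leaf, screwdriver, pencil, stopper and crucible again at the end. The arm stayed clear of them throughout.

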